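Close the long saw guide against its stop

ROBOT

A 6-joint arm with a two-finger parallel gripper is mounted at the origin on the work surface. World frame = base frame: x ahead of the robot, y to its left, z up, the work surface at z = 0. Lengths are in mm, angles in rad, forces in N, time in s.
With the tool pointing down it reaches from about 300 to 775 mm from the base axis. Payload 14.6 kg.
Tool frame: the origin (TCP) lies between the finger pads; the fingertips stand 8 mm ahead of it and the grasp point (between the pads) lies 11 mm behind it; z points along the fingers, y is the direction in which the jaws open and shut (so a half turn about z gives the same grasp; the last joint's range is limited). The gripper opens to 94 mm and grips with 3 to 60 N. Pads are 16 mm wide; open, the fingers measure 119 mm over their backs; the gripper's body (75 mm by 177 mm) begins 78 mm behind the grasp point.
Start: joints at [-1.226, 0.3, 1.521, -0, 1.321, -0.067], TCP at [220.135, -504.014, 187.146] pointing down, gripper open.
Joint ranges: [-3.03, 3.03], [-0.79, 2.21], [0.23, 2.52], [-1.04, 4.18], [0, 3.07], [-2.55, 2.55]. Speed limits (rad/s): [2.22, 2.22, 2.57, 3.14, 3.14, 3.14].

INTERFACE

Orientations are given as [roll, pitch, yaw] about the fixed x, y, z axes, in that order (R = Rz(yaw) Ry(pitch) Rx(roll)).
In Python, from cell import read_state, imaging, sign_off gives the robot as it stands. The module is installed in compiled form; this text tells all that it offers.
- The arm moves only by the tool send_rows, never from a script. Its argument "rows" is a list of rows, each a list of 6 numbers: the shift along the tool's x, y, z in cm, then the turn, a rotation vector about the tool's x, y, z in degrees. A call has 1 to 12 rows; each row is the pose to reach, as a shift and turn from the pose commanded when the call began, along the tool's axes at that moment; what a row does not reach only later rows make up. A row lasts 1/8 s, in which the tool goes at most 62.5 mm and 10.7 degrees, less where a joint would pass 70% of its speed; a pose out of reach is approached as far as the arm can. A call with a gripper value outside its range is refused whole. "hand" is the opening, from -1 (shut) to 1 (fully open), set as the call begins (left out, the last holds). The fingers move at their own pace and stop on an object; "grip_force" is the grip in N (left out, the last holds). Time passes only in rows, so rows that repeat a pose let the fingers close. It gives the time, the measured TCP pose, the force and the opening at its end, in the units of the state.
- read_state(): the state, without advancing time (a new reading comes with each control period).
- imaging.camera(name): name is "side" or "top" or "wrist"; returns a dict with "image" (400x640x3 uint8, blue, green, red), "fx", "fy", "cx", "cy" (pixels), "R" (3x3) and "t" (3): a world point X has camera coordinates R X + t. Camera axes: x right, y down, z forward; pixel columns grow to the right and rows downward; lengths in mm; the calibration is good to about 2 mm. A picture is of the moment at which its call begins. There is no depth.
- sign_off(): hands the job in, once; it reports no verdict.
The state is a dict: "clock": time; "joints": joint angles; "qd": joint speeds; "effort": joint torques, N m; "eef_pos": TCP position; "eef_rot": TCP orientation; "wrist_force": force on the tool from outside, world axes, zero at the start; "moment": the same for the moment, N m; "finger_gap": finger opening in mm.
Only numpy, scipy, OpenCV 4.12 (cv2) and the standard library are available. Lean on these libraries where they do the work, as an engineer would, in place of code of your own. Each camera call takes 0.05 s, during which the arm holds its last target.

TASK

Two saw-guide boards are screwed to the garage bench, each with a flat wooden guide arm that turns on an upright steel pin through a hole near its end. Push the longer arm so that it swings round its pin until it lies against the dark stop strip on its own board, ready for a square cut. Keep it flat on the board and on its pin, and leave the shorter arm where it is.

Things in the scene. Friction and masses are not known exactly. Their poses are not given: they have to be found in the camera images.
- long_arm: The longer wooden guide arm, loose, about 0.1 kg: a flat bar 44 mm wide, 15 mm thick, lying on its board. Origin: centre of the 20 mm square hole near one end, on the underside (12 mm above the bench); the pin stands in this hole with about 2 mm play. +x runs along the arm to its free end at 200 mm; the pinned end is 24 mm to -x. z is up.
- long_tip (a point): Middle of the long arm's free end, 200 mm from the arm's origin along its x axis, at half its thickness.
- long_jig: The long arm's fixed plywood board, 12 mm thick, x -40 to 180, y -40 to 140 mm. Origin: axis of its steel pin (16 mm thick, top 52 mm up), at bench height. Dark stop strip along x, 50 to 160 mm, inner face at y = -24.5 mm, top 36 mm up. Against the stop the arm points along +x; it starts 45 to 75 degrees anticlockwise of that, so push its side that faces away from the stop.
- short_tip (a point): Middle of the free end of the shorter guide arm (130 mm from pin to free end, otherwise the same), which lies loose on the pin of the other, identical board. To be left alone.
Mind the look-alikes: they are no part of the job. What is shaped like the long_arm but blue or yellow is not meant.

How it is judged (in metres and radians):
At the end, for the whole second after the job is handed in: The long arm lies at rest, flat on its board along the stop: heading within 10 degrees, its free end within 20 mm of the line it takes against the stop, its hole centre within 15 mm of the pin's axis. The short arm's end is within 20 mm of where it started (angle between the x axis of long_arm and the x axis of long_jig, either way round below 0.175 rad and y of long_tip in the frame of long_jig between -0.02 and 0.02 m and x of long_tip in the frame of long_jig above 0.15 m and horizontal distance between long_arm and long_jig below 0.015 m and height (world z) of long_arm below 0.018 m and angle between long_arm's own z axis and vertical below 0.1 rad and linear speed of long_arm below 0.02 m/s and distance of short_tip from where it was at the start of the episode below 0.02 m); the robot touches nothing.
It fails at once if the long arm was lifted off its board (height (world z) of long_arm above 0.03 m).
It fails at once if the short arm was disturbed (distance of short_tip from where it was at the start of the episode above 0.02 m).
It also fails if it takes over 32 s, if anything falls off the work surface, if the arm or the gripper's body presses on something with over 40 N, if the wrist force passes 120 N, or if a joint passes its speed limit or range.

## Working session

There is one attempt and no reset: what is moved stays moved. The work goes in short steps, Python scripts to look and compute and a tool call to move; the robot and the scene stay as the last step left them, time stands still between calls to the robot, and variables do not carry over. Pictures are saved under pics/ and viewed, and the job is handed in when it is done.

Besides the shell and the picture viewer there is one more tool, called as a command line: name --pt "numbers of a row" for each row, then --argument value for the rest. send_rows: Moves the arm, as the interface text tells. Its arguments: {"type":"object","properties":{"rows":{"type":"array"},"hand":{"type":"number"},"grip_force":{"type":"number"}},"required":["rows"]}

```bash
mkdir -p pics
cat > h.py <<'E'
import numpy as np, cv2
from cell import read_state, imaging, sign_off
def shot(n,f):
    c=imaging.camera(n); cv2.imwrite('pics/'+f,c['image'])
    np.savez('pics/'+f+'.npz',**{k:np.array(v) for k,v in c.items()}); return c
def back(c,u,v,z):
    d=np.array([(u-c['cx'])/c['fx'],(v-c['cy'])/c['fy'],1.]); R=np.array(c['R']);t=np.array(c['t'])
    o=-R.T@t; w=R.T@d; return o+w*(z-o[2])/w[2]
def proj(c,X):
    p=np.array(c['R'])@np.array(X,float)+np.array(c['t']); return np.array([c['fx']*p[0]/p[2]+c['cx'],c['fy']*p[1]/p[2]+c['cy']])
E
python3 - <<'E'
from h import *
for n in ['top','side']:
    c=shot(n,n+'0.png'); print(n,c['fx'],c['cx'],c['cy'],c['R'],c['t'])
print(read_state())
E
```

```text
top 392.82677342904213 314.4570135904157 204.36613108499586 [[-1.49315119e-03 -9.99726576e-01  2.33354420e-02]
 [-9.98627050e-01  2.68802225e-04 -5.23826563e-02]
 [ 5.23620610e-02 -2.33816188e-02 -9.98354403e-01]] [ -20.78750072  437.68556854 1036.44842659]
side 368.5924020551975 326.78662019489 201.59420661112867 [[-0.95495912 -0.29651541 -0.01147527]
 [-0.222442    0.74092171 -0.63368334]
 [ 0.19639915 -0.6025891  -0.77350743]] [424.18201638 116.46486125 857.89842854]
{'clock': 0.1, 'joints': array([-1.22556487e+00,  3.00408460e-01,  1.52148189e+00,  3.33521181e-05,
        1.32068840e+00, -6.66227443e-02]), 'qd': array([ 9.08363909e-04, -2.33347216e-03, -4.41991590e-05,  1.43783032e-03,
       -6.96307091e-04,  2.83137050e-04]), 'effort': array([ 8.91763120e-04, -5.32646120e+01, -3.53284550e+01,  7.09935394e-02,
        2.34411901e-02, -4.72169154e-05]), 'eef_pos': array([ 220.08486646, -503.79017756,  186.66265578]), 'eef_rot': array([-3.14061089e+00, -9.78827322e-05,  4.11845884e-01]), 'wrist_force': array([ 0.4577443 , -0.20732039, -0.25782043]), 'moment': array([0.03891932, 0.01414444, 0.0284023 ]), 'finger_gap': 94.05343415093304}
```

View pics/top0.png

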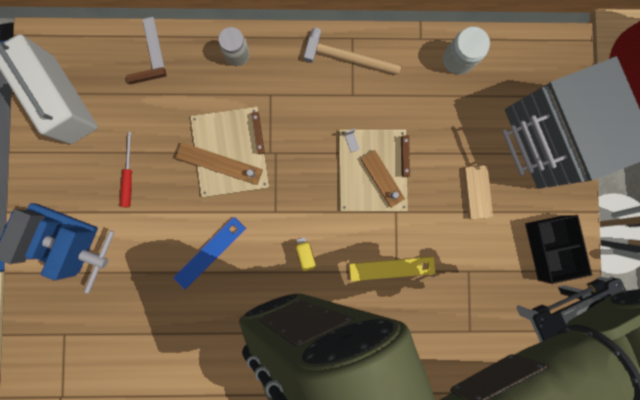

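View pics/side0.png

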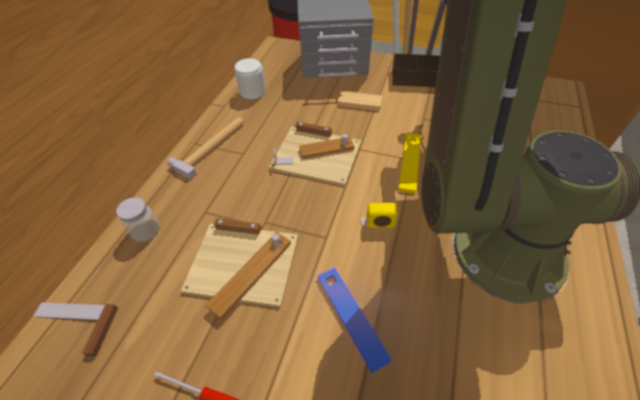

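The long arm is on the left board in the top view: pin near (250,173), free end near (178,151), stop strip at (258,132). The short arm is on the right board. I'll enlarge the left board to measure it.

Run:
```python
from h import *
i=cv2.imread('pics/top0.png')[95:210,160:290]
cv2.imwrite('pics/z0.png',cv2.resize(i,None,fx=5,fy=5,interpolation=cv2.INTER_CUBIC))
c=np.load('pics/top0.png.npz')
for n,u,v,z in [('pin',250,173,52),('tip',178,151,20),('stop a',255,112,36),('stopb',262,152,36),('bc TL',192,115,12),('TR',256,107,12),('BR',269,187,12),('BL',202,196,12),('short pin',396,195,52),('sh tip',370,155,20)]: print(n,back(c,u,v,z).round(1))
```

```text
pin [516.2 145.1  52. ]
tip [578.7 339.8  20. ]
stop a [679.6 135.4  36. ]
stopb [573.6 116.5  36. ]
bc TL [677.6 306.7  12. ]
TR [700.3 135.9  12. ]
BR [484.1 100.   12. ]
BL [460.  277.2  12. ]
short pin [ 459.7 -230.8   52. ]
sh tip [ 569.4 -169.7   20. ]
```

View pics/z0.png

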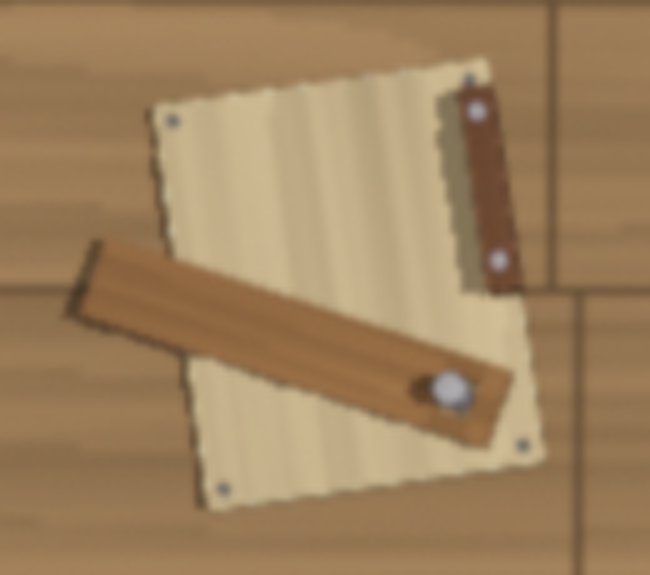

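Run:
```python
from h import *
c=np.load('pics/top0.png.npz')
Z=lambda x,y,z: back(c,160+x/5,95+y/5,z)
pin=Z(450,388,52); 
F1,F2,P1,P2=Z(97,240,27),Z(75,315,27),Z(513,375,27),Z(490,448,27)
print('pin',pin,'\nfree',F1,F2,'pinned',P1,P2)
m=(F1+F2)/2; p=(P1+P2)/2; print('len',np.linalg.norm(m-p),'w',np.linalg.norm(F1-F2),np.linalg.norm(P1-P2))
a=np.arctan2(*(m-p)[:2][::-1]); print('arm heading',np.degrees(a)); h=p+24*np.array([np.cos(a),np.sin(a),0]);print('hole',h)
TL,TR,BR,BL=[Z(*q,12) for q in [(150,105),(487,60),(545,460),(205,510)]]
print(TL,TR,BR,BL)
e=(TR-BR)+(TL-BL); b=np.arctan2(e[1],e[0]); f=(TL-TR)+(BL-BR); b2=np.arctan2(f[1],f[0])-np.pi/2
print('board',np.degrees([b,b2]),np.linalg.norm(TR-BR),np.linalg.norm(TL-TR))
b=(b+b2)/2
ctr=(TL+TR+BR+BL)/4; R=np.array([[np.cos(b),-np.sin(b)],[np.sin(b),np.cos(b)]])
print('pin from board',ctr[:2]-R@[70,50])
o=(pin[:2]+ctr[:2]-R@[70,50])/2
S=[Z(*q,36) for q in [(460,92),(492,87),(523,290),(490,293)]]
for s in S: print('stop in jig',R.T@(s[:2]-o))
print('o',o,'tip',R.T@(m[:2]-o),'yaw rel',np.degrees(a-b))
```

```text
pin [517.24139976 145.12790414  52.        ] 
free [598.55797912 334.20095341  27.        ] [558.78499985 345.00499698  27.        ] pinned [527.52119809 115.63899032  27.        ] [488.9102561  127.48246661  27.        ]
len 229.14282840831686 w 41.21428439203252 40.38654195797652
arm heading 72.09285331365021
hole [515.59513456 144.39807388  27.        ]
[674.82831334 312.03012456  12.        ] [700.30181224 132.16147414  12.        ] [484.05537994 100.00861656  12.        ] [457.29678259 279.80146934  12.        ]
board [8.4422341  8.26305261] 218.62370807044343 181.66350913651755
pin from board [517.12634625 146.36221217]
stop in jig [156.64205441 -25.51909027]
stop in jig [156.93222784 -42.4959867 ]
stop in jig [ 48.02067765 -43.49994178]
stop in jig [ 48.9068726  -26.23944896]
o [517.18387301 145.74505816] tip [ 88.99623276 182.86959707] yaw rel 63.74020995747148
```

```bash
cat >> h.py <<'E'
from scipy.spatial.transform import Rotation as Ro
PIN=np.array([517.2,145.7]); B=8.35
def pose(th,d,r=140.,z=26.):
    t=np.radians(th); return np.array([*(PIN+r*np.array([np.cos(t),np.sin(t)])+d*np.array([-np.sin(t),np.cos(t)])),z]), Ro.from_euler('xyz',[180,0,th],degrees=True)
def rows(p0,r0,targets):
    for p,r in targets:
        print([*(r0.inv().apply(p-p0)/10).round(2), *np.degrees((r0.inv()*r).as_rotvec()).round(1)])
E
python3 - <<'E'
from h import *
r0=Ro.from_euler('xyz',[np.pi,0,.4118]); p0=np.array([220.1,-504,187.1])
T,R=pose(72.1,60,z=187)
print(T)
rows(p0,r0,[(T,R)])
rows(p0,r0,[(p0+(T-p0)*k/16,R) for k in (4,8,12,16)])
E
```

```text
[503.13426226 297.36461361 187.        ]
[np.float64(58.01), np.float64(-62.11), np.float64(0.01), np.float64(0.0), np.float64(0.0), np.float64(-48.5)]
[np.float64(14.5), np.float64(-15.53), np.float64(0.0), np.float64(0.0), np.float64(0.0), np.float64(-48.5)]
[np.float64(29.01), np.float64(-31.05), np.float64(0.0), np.float64(0.0), np.float64(0.0), np.float64(-48.5)]
[np.float64(43.51), np.float64(-46.58), np.float64(0.01), np.float64(0.0), np.float64(0.0), np.float64(-48.5)]
[np.float64(58.01), np.float64(-62.11), np.float64(0.01), np.float64(0.0), np.float64(0.0), np.float64(-48.5)]
```

send_rows --pt "3.6 -3.9 0 0 0 -3" --pt "7.2 -7.8 0 0 0 -6" --pt "10.8 -11.6 0 0 0 -9" --pt "14.5 -15.5 0 0 0 -12" --pt "18.1 -19.4 0 0 0 -15" --pt "21.8 -23.3 0 0 0 -18" --pt "25.4 -27.2 0 0 0 -21" --pt "29 -31 0 0 0 -24" --pt "32.6 -34.9 0 0 0 -27" --pt "36.3 -38.8 0 0 0 -30" --pt "39.9 -42.7 0 0 0 -33" --pt "43.5 -46.6 0 0 0 -36" --hand -1 --grip_force 20

```text
clock: 1.6
eef_pos: [432.4, 99.0, 187.1]
eef_rot: [-3.142, 0.0, 1.042]
wrist_force: [0.2, -0.8, 0.6]
finger_gap: 0.5
```

Run:
```python
from h import *
s=read_state(); p0=s['eef_pos']; r0=Ro.from_euler('xyz',s['eef_rot']); print(s['clock'],p0,np.degrees(s['eef_rot']),s['finger_gap'])
rows(p0,r0,[pose(72.1,60,z=187),pose(72.1,60,z=80)])
```

```text
1.6 [432.42853564  99.0040724  187.06565277] [-1.79998068e+02  5.22826289e-03  5.97074568e+01] 0.4546200009219037
[np.float64(20.69), np.float64(-3.9), np.float64(0.0), np.float64(-0.0), np.float64(0.0), np.float64(-12.4)]
[np.float64(20.7), np.float64(-3.9), np.float64(10.7), np.float64(-0.0), np.float64(0.0), np.float64(-12.4)]
```

send_rows --pt "4.5 -0.9 0 0 0 -3" --pt "9 -1.8 0 0 0 -6" --pt "13.5 -2.6 0 0 0 -9" --pt "17.5 -3.3 0 0 0 -11" --pt "20.7 -3.9 0 0 0 -12.4" --pt "20.7 -3.9 3 0 0 -12.4" --pt "20.7 -3.9 7 0 0 -12.4" --pt "20.7 -3.9 10.7 0 0 -12.4" --pt "20.7 -3.9 10.7 0 0 -12.4"

```text
clock: 2.72
eef_pos: [502.0, 294.7, 77.7]
eef_rot: [-3.138, 0.004, 1.257]
wrist_force: [0.4, 0.7, 0.7]
finger_gap: 0.1
```

Run:
```python
from h import *
s=read_state(); p0=s['eef_pos']; r0=Ro.from_euler('xyz',s['eef_rot']); print(s['clock'],p0,np.degrees(s['eef_rot']),s['finger_gap'],s['wrist_force'])
rows(p0,r0,[pose(72.1,60),pose(72.1,40)])
c=shot('side','side1.png'); c2=shot('wrist','wrist1.png')
cv2.imwrite('pics/both1.png',np.hstack([cv2.resize(x['image'],(400,250)) for x in (c,c2)]))
```

```text
2.725 [501.97963867 294.70391025  77.70494352] [-179.78377973    0.21441175   71.99304371] 0.05434099307947553 [0.35310865 0.70334479 0.69670742]
[np.float64(0.31), np.float64(0.05), np.float64(5.17), np.float64(-0.2), np.float64(0.2), np.float64(-0.1)]
[np.float64(0.31), np.float64(2.05), np.float64(5.16), np.float64(-0.2), np.float64(0.2), np.float64(-0.1)]
```

View pics/both1.png

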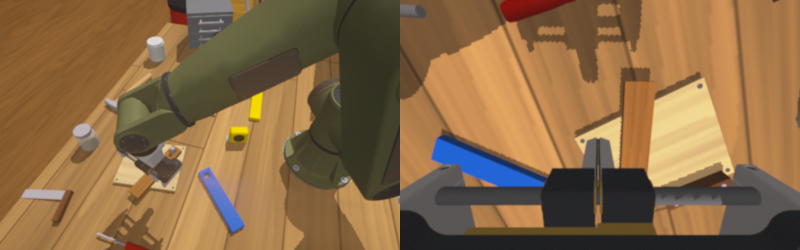

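The side view shows the gripper over the board's outer side. In the wrist view the shut fingers, at about (598,160), stand clear to the left of the arm at (638,125). The stop strip is on the other side of the arm. I'll go down now.

send_rows --pt "0 0 2 0 0 0" --pt "0 0 4 0 0 0" --pt "0 0 5.1 0 0 0" --pt "0 0 5.1 0 0 0" --pt "0 0 5.1 0 0 0"

```text
clock: 3.45
eef_pos: [504.0, 295.7, 30.3]
eef_rot: [3.14, -0.001, 1.257]
wrist_force: [-0.4, -0.3, 0.3]
finger_gap: 0.2
```

Run:
```python
from h import *
s=read_state(); p0=s['eef_pos']; r0=Ro.from_euler('xyz',s['eef_rot']); print(s['clock'],p0,np.degrees(s['eef_rot']),s['finger_gap'],s['wrist_force'])
rows(p0,r0,[pose(72.1,60),pose(72.1,36)]); print()
p,r=pose(72.1,36,z=0)
rows(p,r,[pose(72.1-k,36,z=0) for k in range(3,37,3)])
c=shot('wrist','wrist2.png')
```

```text
3.45 [503.96052255 295.71055107  30.33523319] [ 1.79933708e+02 -6.84195106e-02  7.19952613e+01] 0.17628121059598345 [-0.43316329 -0.3328366   0.30246955]
[np.float64(0.13), np.float64(-0.13), np.float64(0.43), np.float64(0.1), np.float64(-0.1), np.float64(-0.1)]
[np.float64(0.14), np.float64(2.27), np.float64(0.44), np.float64(0.1), np.float64(-0.1), np.float64(-0.1)]

[np.float64(0.17), np.float64(0.74), np.float64(0.0), np.float64(0.0), np.float64(-0.0), np.float64(3.0)]
[np.float64(0.3), np.float64(1.48), np.float64(0.0), np.float64(0.0), np.float64(-0.0), np.float64(6.0)]
[np.float64(0.39), np.float64(2.23), np.float64(0.0), np.float64(0.0), np.float64(-0.0), np.float64(9.0)]
[np.float64(0.44), np.float64(2.99), np.float64(0.0), np.float64(-0.0), np.float64(-0.0), np.float64(12.0)]
[np.float64(0.45), np.float64(3.75), np.float64(0.0), np.float64(0.0), np.float64(-0.0), np.float64(15.0)]
[np.float64(0.43), np.float64(4.5), np.float64(0.0), np.float64(0.0), np.float64(-0.0), np.float64(18.0)]
[np.float64(0.36), np.float64(5.26), np.float64(0.0), np.float64(0.0), np.float64(-0.0), np.float64(21.0)]
[np.float64(0.25), np.float64(6.01), np.float64(0.0), np.float64(0.0), np.float64(-0.0), np.float64(24.0)]
[np.float64(0.11), np.float64(6.75), np.float64(0.0), np.float64(0.0), np.float64(-0.0), np.float64(27.0)]
[np.float64(-0.08), np.float64(7.48), np.float64(0.0), np.float64(0.0), np.float64(-0.0), np.float64(30.0)]
[np.float64(-0.3), np.float64(8.21), np.float64(0.0), np.float64(0.0), np.float64(-0.0), np.float64(33.0)]
[np.float64(-0.56), np.float64(8.92), np.float64(0.0), np.float64(0.0), np.float64(-0.0), np.float64(36.0)]
```

View pics/wrist2.png

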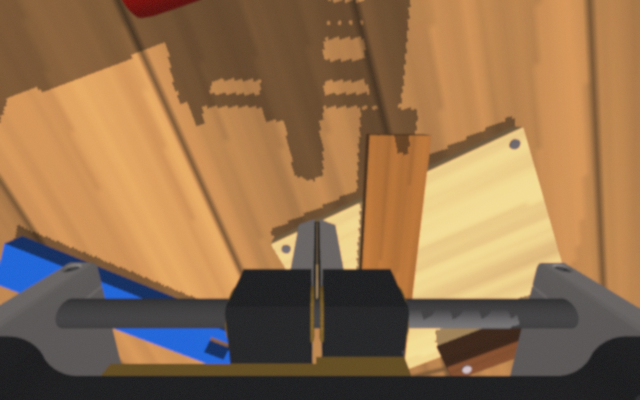

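The shut fingers at (320,250) stand just beside the arm's side, at column 365. The arm runs up to (400,140) and the board is under the fingers, so I'll start the push.

send_rows --pt "0.1 0.7 0.3 0 0 0" --pt "0.1 1.4 0.3 0 0 0" --pt "0.1 2.0 0.3 0 0 0" --pt "0.1 2.3 0.3 0 0 0" --pt "0.3 3.0 0.3 0 0 3" --pt "0.4 3.8 0.3 0 0 6" --pt "0.5 4.5 0.3 0 0 9" --pt "0.55 5.3 0.3 0 0 12" --pt "0.55 6.05 0.3 0 0 15" --pt "0.55 6.8 0.3 0 0 18" --pt "0.5 7.55 0.3 0 0 21"

```text
clock: 4.88
eef_pos: [577.0, 276.7, 26.1]
eef_rot: [-3.141, 0.0, 0.888]
wrist_force: [-0.3, 0.9, -0.6]
finger_gap: 0.4
```

Run:
```python
from h import *
s=read_state(); p0=s['eef_pos']; r0=Ro.from_euler('xyz',s['eef_rot']); print(s['clock'],p0,np.degrees(s['eef_rot']),s['finger_gap'],s['wrist_force'])
th=np.degrees(s['eef_rot'][2]); d=p0[:2]-PIN; t=np.radians(th); print('along',d@[np.cos(t),np.sin(t)],'perp',d@[-np.sin(t),np.cos(t)])
p,r=pose(51.1,36,z=0)
rows(p,r,[pose(51.1-k,36,z=0) for k in range(3,48,3)])
c2=shot('top','top2.png');c=shot('wrist','wrist3.png')
cv2.imwrite('pics/both3.png',np.hstack([cv2.resize(c2['image'][80:240,140:396],(400,250)),cv2.resize(c['image'],(400,250))]))
```

```text
4.875 [576.98252136 276.69918021  26.07605218] [-1.79993280e+02  8.88017376e-03  5.08966664e+01] 0.35873231000034905 [-0.29484491  0.8507005  -0.59286485]
along 139.36272520468884 perp 36.23211144223613
[np.float64(0.17), np.float64(0.74), np.float64(0.0), np.float64(0.0), np.float64(-0.0), np.float64(3.0)]
[np.float64(0.3), np.float64(1.48), np.float64(0.0), np.float64(-0.0), np.float64(-0.0), np.float64(6.0)]
[np.float64(0.39), np.float64(2.23), np.float64(0.0), np.float64(0.0), np.float64(-0.0), np.float64(9.0)]
[np.float64(0.44), np.float64(2.99), np.float64(0.0), np.float64(0.0), np.float64(-0.0), np.float64(12.0)]
[np.float64(0.45), np.float64(3.75), np.float64(0.0), np.float64(-0.0), np.float64(-0.0), np.float64(15.0)]
[np.float64(0.43), np.float64(4.5), np.float64(0.0), np.float64(0.0), np.float64(-0.0), np.float64(18.0)]
[np.float64(0.36), np.float64(5.26), np.float64(0.0), np.float64(0.0), np.float64(-0.0), np.float64(21.0)]
[np.float64(0.25), np.float64(6.01), np.float64(0.0), np.float64(0.0), np.float64(-0.0), np.float64(24.0)]
[np.float64(0.11), np.float64(6.75), np.float64(0.0), np.float64(0.0), np.float64(-0.0), np.float64(27.0)]
[np.float64(-0.08), np.float64(7.48), np.float64(0.0), np.float64(-0.0), np.float64(-0.0), np.float64(30.0)]
[np.float64(-0.3), np.float64(8.21), np.float64(0.0), np.float64(-0.0), np.float64(-0.0), np.float64(33.0)]
[np.float64(-0.56), np.float64(8.92), np.float64(0.0), np.float64(0.0), np.float64(-0.0), np.float64(36.0)]
[np.float64(-0.85), np.float64(9.61), np.float64(0.0), np.float64(-0.0), np.float64(-0.0), np.float64(39.0)]
[np.float64(-1.19), np.float64(10.29), np.float64(0.0), np.float64(0.0), np.float64(-0.0), np.float64(42.0)]
[np.float64(-1.55), np.float64(10.95), np.float64(0.0), np.float64(0.0), np.float64(-0.0), np.float64(45.0)]
```

View pics/both3.png

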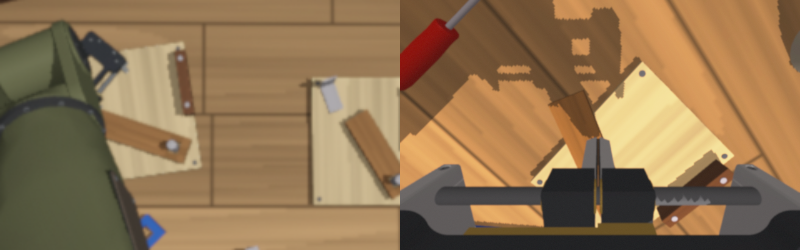

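Run:
```python
from h import *
i=cv2.imread('pics/top2.png')[85:210,160:290]
cv2.imwrite('pics/z2.png',cv2.resize(i,None,fx=4.5,fy=4.5,interpolation=cv2.INTER_CUBIC))
c=np.load('pics/wrist3.png.npz')
for th in (72.1,51):
  t=np.radians(th);u=np.array([np.cos(t),np.sin(t)]);n=np.array([-u[1],u[0]])
  print(th,[proj(c,[*(PIN+200*u+s*22*n),27]).round() for s in (1,-1)],[proj(c,[*(PIN+130*u+s*22*n),27]).round() for s in (1,-1)])
```

```text
72.1 [array([238., 172.]), array([294., 150.])] [array([277., 253.]), array([329., 234.])]
51 [array([336., 142.]), array([398., 141.])] [array([334., 233.]), array([391., 233.])]
```

View pics/z2.png

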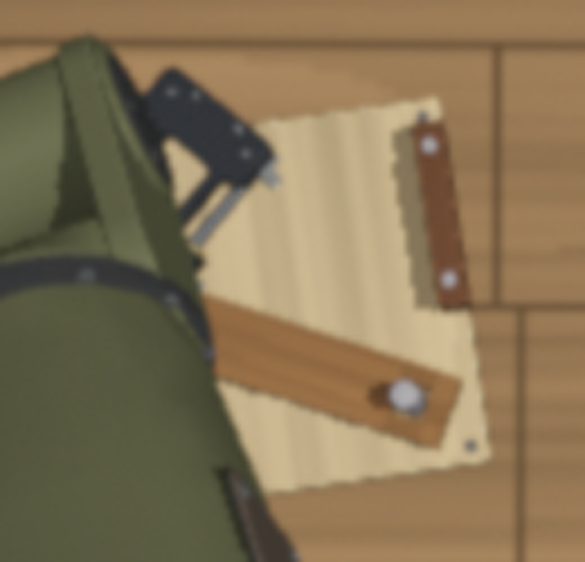

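View pics/wrist3.png

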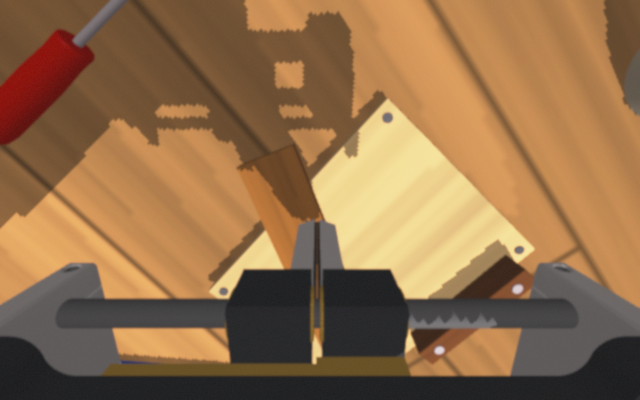

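The arm has not moved: its free end still fits the 72.1° projection at (238,172)–(294,150). The fingers now appear to be over it, so I need to check the real fingertip height.

Run:
```python
from h import *
s=read_state(); p=s['eef_pos']; print(s['clock'],p,s['wrist_force'],s['effort'])
c=shot('side','side4.png'); w=np.load('pics/wrist3.png.npz')
for dz in (-8,0,11,40): print(dz,'side',proj(c,p+[0,0,dz]).round(1),'wrist',proj(w,p+[0,0,dz]).round(1))
q=proj(c,p).astype(int); print(q)
i=c['image'][max(q[1]-80,0):q[1]+80,max(q[0]-100,0):q[0]+100]
cv2.imwrite('pics/z4.png',cv2.resize(i,None,fx=4,fy=3.75*4/3.75,interpolation=cv2.INTER_CUBIC)[:600])
```

```text
4.975 [577.18407822 276.51137776  26.04694915] [0.14316509 0.22442309 0.32100811] [-3.47522004e-01 -6.84428930e+01 -3.21837831e+01  3.02427239e-02
  1.58915017e-02  6.70019109e-01]
-8 side [229.3 286.2] wrist [316.5 217.9]
0 side [228.4 284.5] wrist [316.5 221.7]
11 side [227.3 282.1] wrist [316.5 227.4]
40 side [224.2 275.5] wrist [316.4 245.7]
[228 284]
```

View pics/z4.png

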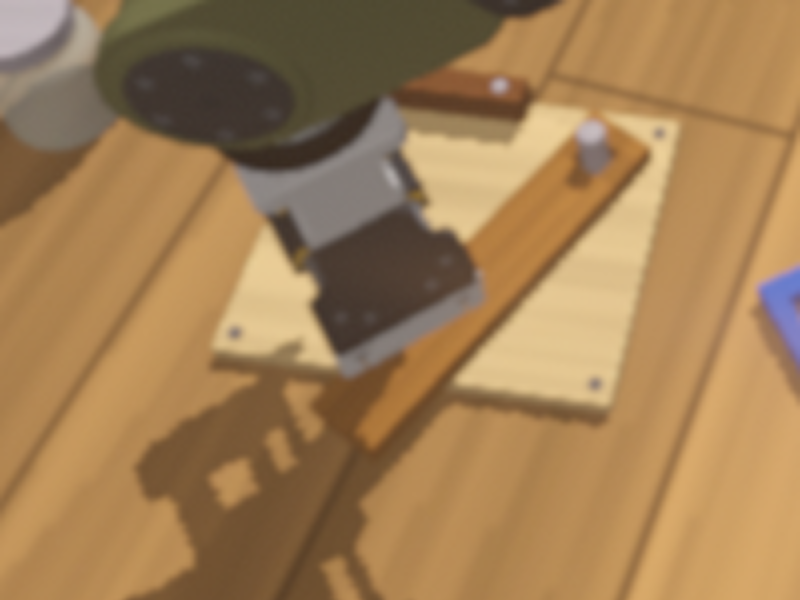

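Run:
```python
from h import *
w=np.load('pics/wrist3.png.npz'); w2=np.load('pics/wrist2.png.npz')
b=np.radians(B);R=np.array([[np.cos(b),-np.sin(b)],[np.sin(b),np.cos(b)]])
J=lambda x,y,z:np.array([*(PIN+R@[x,y]),z])
o=-w['R'].T@w['t']; print('cam pos',o, 'view dir',w['R'][2])
print('TL obs 388,98',proj(w,J(180,140,12)),'TR obs 535,248',proj(w,J(180,-40,12)),'BL obs 210,290',proj(w,J(-40,140,12)))
# PnP: solve small offset of camera translation (world) minimizing reproj
from scipy.optimize import least_squares
t=np.radians(72.1);u=np.array([np.cos(t),np.sin(t)]);n=np.array([-u[1],u[0]])
A=lambda a,s:np.array([*(PIN+a*u+s*n),27.])
P=[J(180,140,12),J(180,-40,12),J(-40,140,12),A(200,22),A(200,-22)]
O=[(388,98),(535,248),(210,290),(240,168),(294,145)]
f=lambda d:np.concatenate([proj(w,p-d)-o for p,o in zip(P,O)])
r=least_squares(f,[0,0,0]); print('cam shift',r.x,'res',r.fun.round(1))
```

```text
cam pos [627.90898885 338.39379308 223.87898111] view dir [-0.17382643 -0.21267107 -0.96153803]
TL obs 388,98 [391.0628275 101.4157442] TR obs 535,248 [537.46305149 251.92038111] BL obs 210,290 [210.64810608 293.8806737 ]
cam shift [-1.20512224 -2.09599732  3.21714271] res [ 1.6  0.2 -0.3 -0.4  1.2 -0.7 -1.9 -0.1 -0.5  0.8]
```

Run:
```python
from h import *
w=np.load('pics/wrist3.png.npz'); im=w['image'].copy()
p=np.array([577.18,276.51,26.05]); t=np.radians(50.9); u=np.array([np.cos(t),np.sin(t),0]);v=np.array([np.sin(t),-np.cos(t),0])
for z in (-8,12,32):
  q=[proj(w,p+a*u+b*v+[0,0,z]) for a,b in ((8,12.5),(8,-12.5),(-8,-12.5),(-8,12.5))]; print(z,np.round(q).tolist())
i=cv2.resize(im[180:300,230:410],None,fx=4,fy=4,interpolation=cv2.INTER_CUBIC)
for z,col in ((-8,(0,0,255)),(12,(0,255,0)),(32,(255,0,0))):
  q=np.array([(proj(w,p+a*u+b*v+[0,0,z])-[230,180])*4 for a,b in ((8,12.5),(8,-12.5),(-8,-12.5),(-8,12.5))]).astype(int)
  cv2.polylines(i,[q],True,col,1)
cv2.imwrite('pics/z5.png',i)
```

```text
-8 [[332.0, 208.0], [301.0, 208.0], [301.0, 227.0], [332.0, 227.0]]
12 [[334.0, 218.0], [299.0, 218.0], [299.0, 238.0], [334.0, 238.0]]
32 [[336.0, 229.0], [297.0, 229.0], [298.0, 251.0], [335.0, 251.0]]
```

View pics/z5.png

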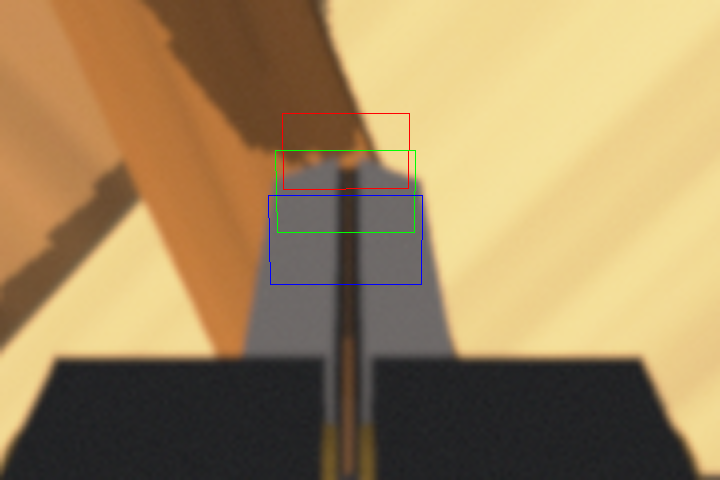

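The overlay shows the shut fingertips over the arm, with wood visible just past them at (345,158) in the enlargement. Their front edge matches a tip about 12–15 mm above the TCP, not 8 mm ahead of it. Closing seems to pull the tips up, so they passed above the arm without touching it. I'll go back over and feel for the board.

Run:
```python
from h import *
s=read_state(); p0=s['eef_pos']; r0=Ro.from_euler('xyz',s['eef_rot']); print(s['clock'],p0)
rows(p0,r0,[pose(72.1,60,r=125,z=66),pose(72.1,60,r=125,z=36)])
```

```text
5.025 [576.81944331 276.69197858  26.03465458]
[np.float64(-4.43), np.float64(-6.49), np.float64(-4.0), np.float64(-0.0), np.float64(0.0), np.float64(-21.1)]
[np.float64(-4.43), np.float64(-6.49), np.float64(-1.0), np.float64(-0.0), np.float64(0.0), np.float64(-21.1)]
```

send_rows --pt "0 0 -2 0 0 0" --pt "-1 -1.5 -3 0 0 -5" --pt "-2 -3 -3 0 0 -10" --pt "-3 -4.5 -3 0 0 -15" --pt "-4 -6 -3 0 0 -20" --pt "-4.4 -6.5 -3 0 0 -21.1" --pt "-4.4 -6.5 -1 0 0 -21.1" --pt "-4.4 -6.5 0 0 0 -21.1" --pt "-4.4 -6.5 0 0 0 -21.1"

```text
clock: 6.15
eef_pos: [498.5, 283.4, 25.9]
eef_rot: [-3.141, 0.001, 1.258]
wrist_force: [0.6, -0.5, 0.8]
finger_gap: 0.6
```

send_rows --pt "0 0 0.3 0 0 0" --pt "0 0 0.6 0 0 0" --pt "0 0 0.8 0 0 0"

```text
clock: 6.52
eef_pos: [498.6, 283.6, 18.2]
eef_rot: [3.141, -0.0, 1.258]
wrist_force: [0.5, 0.2, -0.2]
finger_gap: 0.2
```

Run:
```python
from h import *
s=read_state(); p=s['eef_pos']; print(s['clock'],p,s['eef_rot'],s['wrist_force'],s['finger_gap'])
w=shot('wrist','wrist6.png'); im=w['image']
t=s['eef_rot'][2]; u=np.array([np.cos(t),np.sin(t),0]);v=np.array([np.sin(t),-np.cos(t),0])
i=cv2.resize(im[130:300,200:440],None,fx=3.3,fy=3.3,interpolation=cv2.INTER_CUBIC)
for z,col in ((-8,(0,0,255)),(12,(0,255,0))):
  q=np.array([(proj(w,p+a*u+b*v+[0,0,z])-[200,130])*3.3 for a,b in ((8,12.5),(8,-12.5),(-8,-12.5),(-8,12.5))]).astype(int)
  cv2.polylines(i,[q],True,col,1)
cv2.imwrite('pics/z6.png',i)
```

```text
6.525 [498.58629455 283.56710894  18.15534206] [ 3.14147768e+00 -1.17684938e-04  1.25822475e+00] [ 0.53180866  0.20229519 -0.21267343] 0.22862819521614863
```

View pics/z6.png

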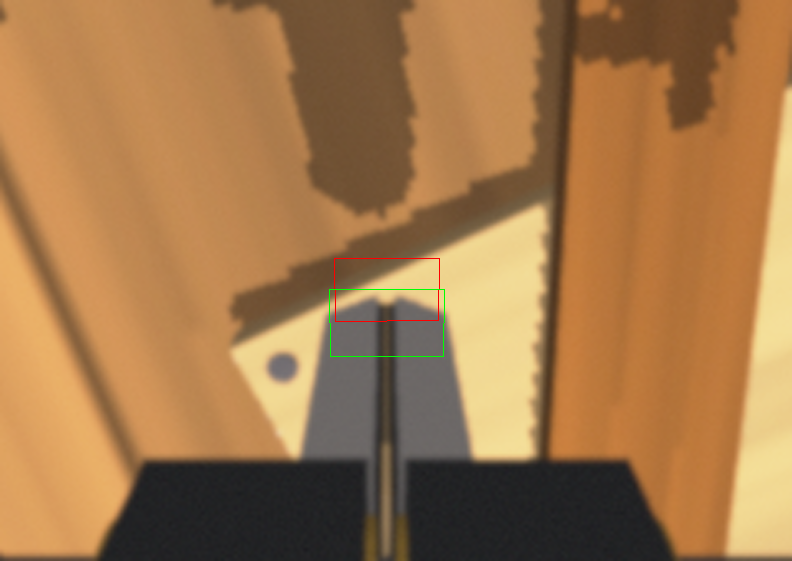

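TCP is at z 18 with no contact force, and the fingertips at (385,300) are still clear above the board. That confirms the shut tips are shorter than stated, so I'll keep feeling down in small steps.

send_rows --pt "0 0 0.25 0 0 0" --pt "0 0 0.5 0 0 0"

```text
clock: 6.82
eef_pos: [498.5, 283.5, 13.0]
eef_rot: [3.142, -0.0, 1.258]
wrist_force: [0.4, -0.2, -0.3]
finger_gap: 0.8
```

send_rows --pt "0 0 0.2 0 0 0" --pt "0 0 0.4 0 0 0"

```text
clock: 7.08
eef_pos: [498.5, 283.6, 9.0]
eef_rot: [-3.142, -0.0, 1.258]
wrist_force: [0.3, -0.3, 0.2]
finger_gap: -0.3
```

send_rows --pt "0 0 0.2 0 0 0" --pt "0 0 0.4 0 0 0"

```text
clock: 7.32
eef_pos: [498.5, 283.5, 5.0]
eef_rot: [-3.142, 0.0, 1.258]
wrist_force: [0.6, -0.2, 0.2]
finger_gap: 0.5
```

Run:
```python
from h import *
s=read_state(); p=s['eef_pos']; print(s['clock'],p,s['eef_rot'],s['wrist_force'],s['finger_gap'])
c=shot('wrist','wrist7.png'); w=c
o=c['image'];i=cv2.resize(o[130:300,200:440],None,fx=3.3,fy=3.3,interpolation=cv2.INTER_CUBIC)
t=s['eef_rot'][2]; u=np.array([np.cos(t),np.sin(t),0]);v=np.array([np.sin(t),-np.cos(t),0])
for z,col in ((7,(0,0,255)),(12,(0,255,0))):
  q=np.array([(proj(w,p+a*u+b*v+[0,0,z])-[200,130])*3.3 for a,b in ((8,12.5),(8,-12.5),(-8,-12.5),(-8,12.5))]).astype(int)
  cv2.polylines(i,[q],True,col,1)
cv2.imwrite('pics/z7.png',i)
```

```text
7.325 [498.53871833 283.52833992   5.02820567] [-3.14157823e+00  2.40129515e-07  1.25826769e+00] [ 0.55217209 -0.21924285  0.17490372] 0.4549128522796635
```

View pics/z7.png

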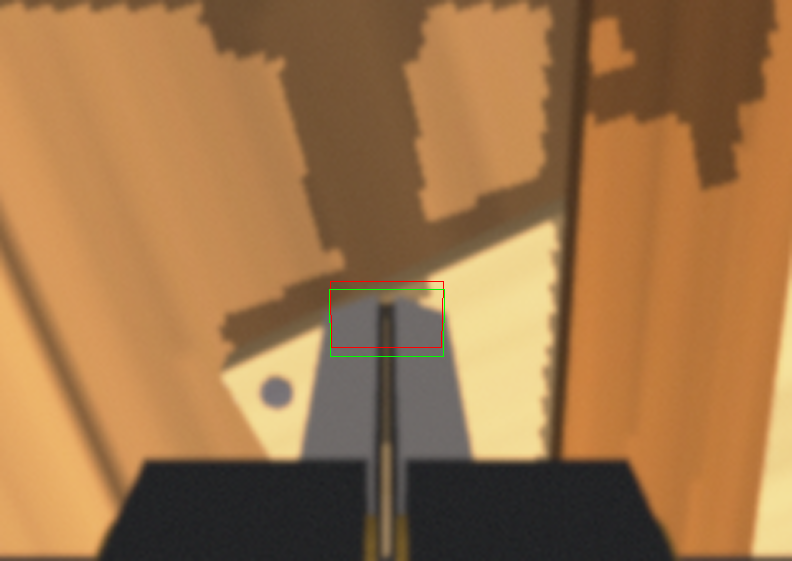

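The tip's shadow at (345,265) now almost meets the tip, so it is a few mm above the board and below the arm's top. I'll work out the push with 125 mm radius.

Run:
```python
from h import *
p,r=pose(72.1,60,r=125,z=0)
rows(p,r,[pose(72.1-k,36,r=125,z=0) for k in range(0,22,3)])
```

```text
[np.float64(0.0), np.float64(2.4), np.float64(0.0), np.float64(0.0), np.float64(0.0), np.float64(0.0)]
[np.float64(0.17), np.float64(3.06), np.float64(0.0), np.float64(0.0), np.float64(-0.0), np.float64(3.0)]
[np.float64(0.31), np.float64(3.73), np.float64(0.0), np.float64(0.0), np.float64(-0.0), np.float64(6.0)]
[np.float64(0.41), np.float64(4.4), np.float64(0.0), np.float64(0.0), np.float64(-0.0), np.float64(9.0)]
[np.float64(0.48), np.float64(5.08), np.float64(0.0), np.float64(-0.0), np.float64(-0.0), np.float64(12.0)]
[np.float64(0.51), np.float64(5.76), np.float64(0.0), np.float64(0.0), np.float64(-0.0), np.float64(15.0)]
[np.float64(0.5), np.float64(6.44), np.float64(0.0), np.float64(0.0), np.float64(-0.0), np.float64(18.0)]
[np.float64(0.46), np.float64(7.12), np.float64(0.0), np.float64(0.0), np.float64(-0.0), np.float64(21.0)]
```

send_rows --pt "0 0.7 0.1 0 0 0" --pt "0 1.4 0.1 0 0 0" --pt "0 2.0 0.1 0 0 0" --pt "0 2.4 0.1 0 0 0" --pt "0.1 2.7 0.1 0 0 1.5" --pt "0.2 3.1 0.1 0 0 3" --pt "0.25 3.4 0.1 0 0 4.5" --pt "0.3 3.7 0.1 0 0 6"

```text
clock: 8.38
eef_pos: [534.8, 275.1, 4.2]
eef_rot: [-3.142, 0.0, 1.152]
wrist_force: [-1.7, 0.2, -0.5]
finger_gap: 0.3
```

Run:
```python
from h import *
s=read_state(); p0=s['eef_pos']; print(s['clock'],p0,np.degrees(s['eef_rot']),s['finger_gap'],s['wrist_force'],s['moment'])
th=np.degrees(s['eef_rot'][2]); d=p0[:2]-PIN; t=np.radians(th); print('along',d@[np.cos(t),np.sin(t)],'perp',d@[-np.sin(t),np.cos(t)])
p,r=pose(66.1,36,r=125,z=0)
rows(p,r,[pose(66.1-k,36,r=125,z=0) for k in range(4,60,4)])
c2=shot('top','top8.png');c=shot('wrist','wrist8.png')
cv2.imwrite('pics/both8.png',np.hstack([cv2.resize(c2['image'][80:240,140:396],(400,250)),cv2.resize(c['image'],(400,250))]))
```

```text
8.375 [534.76072343 275.09606737   4.15738543] [-1.79995567e+02  1.27955910e-04  6.59985547e+01] 0.33334724100037105 [-1.73012815  0.16011611 -0.45689466] [0.0317771  0.09906403 0.00083378]
along 125.3508563169456 perp 36.59076492301399
[np.float64(0.22), np.float64(0.88), np.float64(0.0), np.float64(0.0), np.float64(-0.0), np.float64(4.0)]
[np.float64(0.38), np.float64(1.77), np.float64(0.0), np.float64(0.0), np.float64(-0.0), np.float64(8.0)]
[np.float64(0.48), np.float64(2.68), np.float64(0.0), np.float64(0.0), np.float64(-0.0), np.float64(12.0)]
[np.float64(0.51), np.float64(3.58), np.float64(0.0), np.float64(0.0), np.float64(-0.0), np.float64(16.0)]
[np.float64(0.48), np.float64(4.49), np.float64(0.0), np.float64(-0.0), np.float64(-0.0), np.float64(20.0)]
[np.float64(0.38), np.float64(5.4), np.float64(0.0), np.float64(0.0), np.float64(-0.0), np.float64(24.0)]
[np.float64(0.23), np.float64(6.29), np.float64(0.0), np.float64(-0.0), np.float64(-0.0), np.float64(28.0)]
[np.float64(0.01), np.float64(7.17), np.float64(0.0), np.float64(0.0), np.float64(-0.0), np.float64(32.0)]
[np.float64(-0.27), np.float64(8.03), np.float64(0.0), np.float64(0.0), np.float64(-0.0), np.float64(36.0)]
[np.float64(-0.61), np.float64(8.88), np.float64(0.0), np.float64(0.0), np.float64(-0.0), np.float64(40.0)]
[np.float64(-1.01), np.float64(9.69), np.float64(0.0), np.float64(0.0), np.float64(-0.0), np.float64(44.0)]
[np.float64(-1.46), np.float64(10.48), np.float64(0.0), np.float64(0.0), np.float64(-0.0), np.float64(48.0)]
[np.float64(-1.97), np.float64(11.23), np.float64(0.0), np.float64(0.0), np.float64(-0.0), np.float64(52.0)]
[np.float64(-2.53), np.float64(11.95), np.float64(0.0), np.float64(-0.0), np.float64(-0.0), np.float64(56.0)]
```

View pics/both8.png

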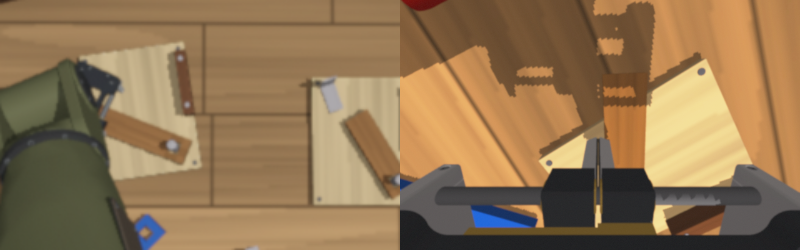

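The wrist view shows the finger's flat side on the arm's edge at about (605,140), with the arm lined up with the tool. The wrist force is 1.7 N, so the arm is now being pushed. I'll continue along the arc.

send_rows --pt "0.17 0.66 0 0 0 3" --pt "0.31 1.33 0 0 0 6" --pt "0.41 2.0 0 0 0 9" --pt "0.48 2.68 0 0 0 12" --pt "0.51 3.36 0 0 0 15" --pt "0.5 4.04 0 0 0 18" --pt "0.46 4.72 0 0 0 21" --pt "0.38 5.4 0 0 0 24" --pt "0.27 6.07 0 0 0 27" --pt "0.13 6.73 0 0 0 30" --pt "-0.06 7.39 0 0 0 33" --pt "-0.27 8.03 0 0 0 36"

```text
clock: 9.98
eef_pos: [607.1, 240.0, 4.1]
eef_rot: [-3.141, -0.0, 0.524]
wrist_force: [-0.6, 1.1, 1.7]
finger_gap: 0.3
```

Run:
```python
from h import *
s=read_state(); p0=s['eef_pos']; print(s['clock'],p0,np.degrees(s['eef_rot']),s['finger_gap'],s['wrist_force'],s['moment'])
th=np.degrees(s['eef_rot'][2]); d=p0[:2]-PIN; t=np.radians(th); print('along',d@[np.cos(t),np.sin(t)],'perp',d@[-np.sin(t),np.cos(t)])
p,r=pose(30.1,36,r=125,z=0)
rows(p,r,[pose(30.1-k,36,r=125,z=0) for k in list(range(2,22,2))+[21.75]])
rows(p,r,[pose(B,d,r=125,z=0) for d in (35,34)])
c2=shot('top','top9.png');c=shot('wrist','wrist9.png')
cv2.imwrite('pics/both9.png',np.hstack([cv2.resize(c2['image'][80:240,140:396],(400,250)),cv2.resize(c['image'],(400,250))]))
```

```text
9.975 [607.06926414 239.98782615   4.14032382] [-1.79993614e+02 -1.47176491e-03  3.00088771e+01] 0.3424644980243481 [-0.58148714  1.09646292  1.70271591] [0.19566876 0.11024323 0.01868646]
along 124.978666728756 perp 36.70165746701139
[np.float64(0.12), np.float64(0.44), np.float64(0.0), np.float64(0.0), np.float64(-0.0), np.float64(2.0)]
[np.float64(0.22), np.float64(0.88), np.float64(0.0), np.float64(0.0), np.float64(-0.0), np.float64(4.0)]
[np.float64(0.31), np.float64(1.33), np.float64(0.0), np.float64(-0.0), np.float64(-0.0), np.float64(6.0)]
[np.float64(0.38), np.float64(1.77), np.float64(0.0), np.float64(0.0), np.float64(-0.0), np.float64(8.0)]
[np.float64(0.44), np.float64(2.23), np.float64(0.0), np.float64(0.0), np.float64(-0.0), np.float64(10.0)]
[np.float64(0.48), np.float64(2.68), np.float64(0.0), np.float64(0.0), np.float64(-0.0), np.float64(12.0)]
[np.float64(0.5), np.float64(3.13), np.float64(0.0), np.float64(0.0), np.float64(-0.0), np.float64(14.0)]
[np.float64(0.51), np.float64(3.58), np.float64(0.0), np.float64(0.0), np.float64(-0.0), np.float64(16.0)]
[np.float64(0.5), np.float64(4.04), np.float64(0.0), np.float64(-0.0), np.float64(-0.0), np.float64(18.0)]
[np.float64(0.48), np.float64(4.49), np.float64(0.0), np.float64(-0.0), np.float64(-0.0), np.float64(20.0)]
[np.float64(0.44), np.float64(4.89), np.float64(0.0), np.float64(0.0), np.float64(-0.0), np.float64(21.8)]
[np.float64(0.41), np.float64(4.98), np.float64(0.0), np.float64(0.0), np.float64(-0.0), np.float64(21.8)]
[np.float64(0.37), np.float64(5.07), np.float64(0.0), np.float64(0.0), np.float64(-0.0), np.float64(21.8)]
```

View pics/both9.png

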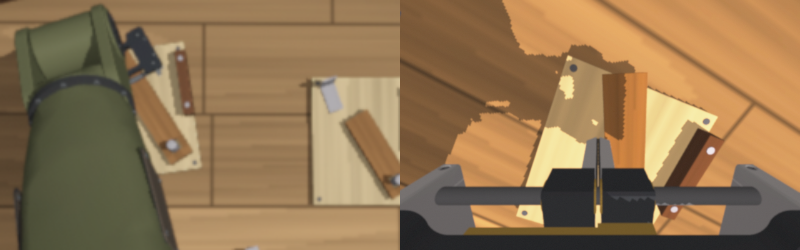

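The arm follows, at about 30° heading: it runs up at (625,110) beside the finger in the wrist view, and (145,110) in the top view. I'll take it most of the way, then close in slowly.

send_rows --pt "0.12 0.44 0 0 0 2" --pt "0.22 0.88 0 0 0 4" --pt "0.31 1.33 0 0 0 6" --pt "0.38 1.77 0 0 0 8" --pt "0.44 2.23 0 0 0 10" --pt "0.48 2.68 0 0 0 12" --pt "0.5 3.13 0 0 0 14" --pt "0.51 3.58 0 0 0 16" --pt "0.5 4.0 0 0 0 18" --pt "0.49 4.25 0 0 0 19"

```text
clock: 11.32
eef_pos: [632.7, 205.4, 4.2]
eef_rot: [3.142, -0.0, 0.192]
wrist_force: [-0.2, 0.4, -0.4]
finger_gap: 0.4
```

```bash
cat > st.py <<'E'
from h import *
import sys
s=read_state(); p0=s['eef_pos']; print(s['clock'],p0,np.degrees(s['eef_rot']),s['finger_gap'],s['wrist_force'],s['moment'])
th=np.degrees(s['eef_rot'][2]); d=p0[:2]-PIN; t=np.radians(th); print('along',d@[np.cos(t),np.sin(t)],'perp',d@[-np.sin(t),np.cos(t)])
rows(p0,Ro.from_euler('xyz',s['eef_rot']),[pose(B,d,r=125,z=4) for d in (36,34)])
k=sys.argv[1]
c2=shot('top','top%s.png'%k);c=shot('wrist','wrist%s.png'%k)
cv2.imwrite('pics/both%s.png'%k,np.hstack([cv2.resize(c2['image'][80:240,140:396],(400,250)),cv2.resize(c['image'],(400,250))]))
E
python3 st.py 10
```

```text
11.325 [632.65371225 205.4450379    4.16100633] [ 1.79999740e+02 -1.77715502e-03  1.10029632e+01] 0.3953182761849337 [-0.17136752  0.4204769  -0.38063647] [ 0.11342048  0.0885847  -0.03630941]
along 124.73428664771501 perp 36.6112955431829
[np.float64(0.18), np.float64(0.64), np.float64(0.02), np.float64(0.0), np.float64(-0.0), np.float64(2.7)]
[np.float64(0.17), np.float64(0.84), np.float64(0.02), np.float64(0.0), np.float64(-0.0), np.float64(2.7)]
```

View pics/both10.png

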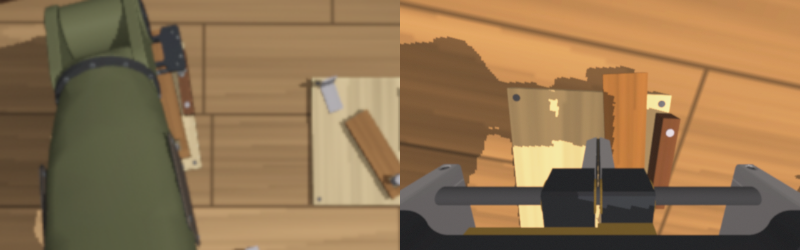

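The arm is a few degrees from the stop: at (625,110) in the wrist view, with a narrow gap before the strip at (665,140). I'll close in with small steps, reading the force each time.

send_rows --pt "0.1 0.2 0 0 0 1" --pt "0.15 0.4 0 0 0 2" --pt "0.18 0.6 0 0 0 2.7" --pt "0.18 0.6 0 0 0 2.7"

```text
clock: 11.92
eef_pos: [635.5, 200.0, 4.2]
eef_rot: [3.142, -0.0, 0.146]
wrist_force: [0.0, -0.2, -0.2]
finger_gap: 0.6
```

send_rows --pt "0 0.1 0 0 0 0" --pt "0 0.15 0 0 0 0"

```text
clock: 12.18
eef_pos: [635.7, 198.7, 4.2]
eef_rot: [-3.142, -0.0, 0.147]
wrist_force: [0.3, 1.1, -0.0]
finger_gap: 0.2
```

```bash
python3 st.py 11
```

```text
12.175 [635.66928288 198.71559024   4.19539098] [-1.79996026e+02 -4.13031050e-03  8.40260330e+00] 0.21707466428401434 [ 0.27434577  1.10251927 -0.03791804] [ 0.16535996 -0.04789526 -0.07853272]
along 124.94465836970667 perp 35.134828021836526
[np.float64(0.01), np.float64(-0.08), np.float64(0.02), np.float64(-0.0), np.float64(-0.0), np.float64(0.1)]
[np.float64(0.01), np.float64(0.12), np.float64(0.02), np.float64(-0.0), np.float64(-0.0), np.float64(0.1)]
```

View pics/wrist11.png

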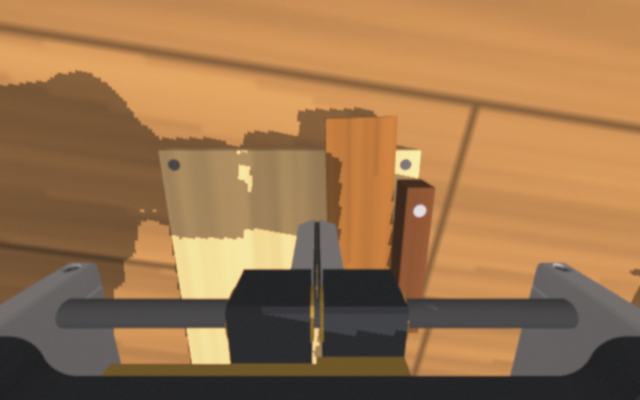

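The arm's right side, at column 397, meets the strip's inner face at about (398,190) and looks parallel to it. I'll nudge on in 1 mm steps until the force rises.

send_rows --pt "0 0.1 0 0 0 0" --pt "0 0.15 0 0 0 0" --pt "0 0.15 0 0 0 0"

```text
clock: 12.65
eef_pos: [635.9, 197.1, 4.2]
eef_rot: [3.142, -0.0, 0.146]
wrist_force: [-0.2, 0.0, -0.2]
finger_gap: 0.7
```

send_rows --pt "0 0.1 0 0 0 0" --pt "0 0.15 0 0 0 0" --pt "0 0.15 0 0 0 0"

```text
clock: 13.02
eef_pos: [636.1, 195.6, 4.2]
eef_rot: [3.142, 0.0, 0.146]
wrist_force: [-0.1, 0.5, 1.1]
finger_gap: 0.3
```

send_rows --pt "0 0.1 0 0 0 0" --pt "0 0.15 0 0 0 0"

```text
clock: 13.28
eef_pos: [636.3, 194.3, 4.2]
eef_rot: [-3.141, -0.0, 0.146]
wrist_force: [0.6, 2.7, -0.0]
finger_gap: 0.6
```

send_rows --pt "0 0.1 0 0 0 0" --pt "0 0.15 0 0 0 0"

```text
clock: 13.52
eef_pos: [636.4, 193.8, 4.3]
eef_rot: [-3.14, -0.0, 0.147]
wrist_force: [-1.4, 9.0, 2.5]
finger_gap: 0.2
```

```bash
python3 st.py 12
python3 - <<'E'
from h import *
w=np.load('pics/wrist12.png.npz')
cv2.imwrite('pics/z12.png',cv2.resize(w['image'][100:300,280:480],None,fx=3,fy=3,interpolation=cv2.INTER_CUBIC))
E
```

```text
13.525 [636.38934488 193.82665553   4.33149937] [-1.79912804e+02 -1.67270346e-02  8.41217891e+00] 0.23976445148203268 [-1.4305831   8.98398058  2.47694917] [1.76838719 0.28996393 0.00506197]
along 124.94762516931922 perp 30.172269867211817
[np.float64(0.01), np.float64(-0.57), np.float64(0.03), np.float64(-0.1), np.float64(-0.0), np.float64(0.1)]
[np.float64(0.01), np.float64(-0.37), np.float64(0.03), np.float64(-0.1), np.float64(-0.0), np.float64(0.1)]
```

View pics/z12.png

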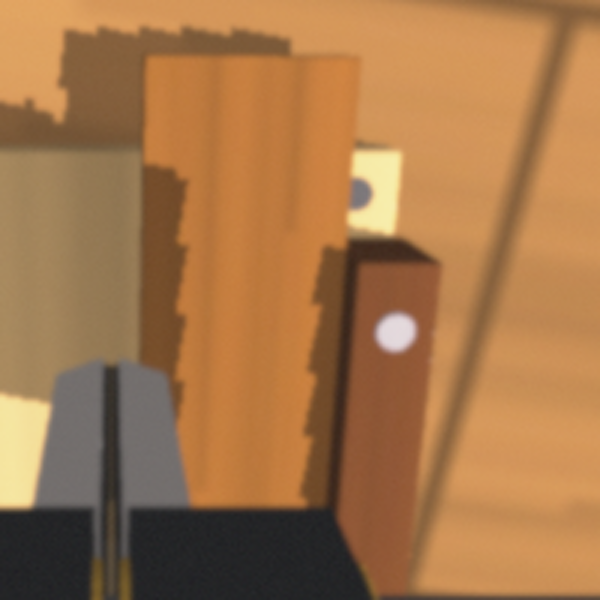

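The arm's side touches the stop strip along its visible length, at (345,250) down to (335,500) in the enlargement, and the wrist force has risen to 9 N. I'll back off sideways first, then go up.

send_rows --pt "0 -0.3 0 0 0 0" --pt "0 -0.8 0 0 0 0" --pt "0 -1.6 0 0 0 0" --pt "0 -2.4 0 0 0 0" --pt "0 -3.0 0 0 0 0" --pt "0 -3.0 -2 0 0 0" --pt "0 -3.0 -5 0 0 0" --pt "0 -3.0 -9 0 0 0" --pt "0 -4.0 -13 0 0 0" --pt "0 -8.0 -15 0 0 0" --pt "0 -13.0 -15 0 0 0" --pt "0 -18.0 -15 0 0 0"

```text
clock: 15.12
eef_pos: [610.3, 372.0, 156.4]
eef_rot: [-3.141, -0.002, 0.146]
wrist_force: [0.3, 0.3, -0.7]
finger_gap: 0.4
```

```bash
python3 st.py 13
python3 - <<'E'
from h import *
s=shot('side','side13.png')
w=np.load('pics/top13.png.npz')
cv2.imwrite('pics/z13.png',np.hstack([cv2.resize(w['image'][90:210,180:280],None,fx=4,fy=4,interpolation=cv2.INTER_CUBIC),cv2.resize(s['image'][190:310,170:270],None,fx=4,fy=4)]))
E
```

```text
15.125 [610.25898941 371.96807186 156.4310752 ] [-1.79961598e+02 -1.14403519e-01  8.35441826e+00] 0.43933341245835167 [ 0.34884608  0.32624588 -0.6723345 ] [ 0.00706269  0.03639306 -0.02958857]
along 124.94730733945121 perp 210.34587288998836
[np.float64(-0.02), np.float64(17.45), np.float64(15.23), np.float64(-0.0), np.float64(-0.1), np.float64(0.0)]
[np.float64(-0.02), np.float64(17.65), np.float64(15.23), np.float64(-0.0), np.float64(-0.1), np.float64(0.0)]
```

View pics/z13.png

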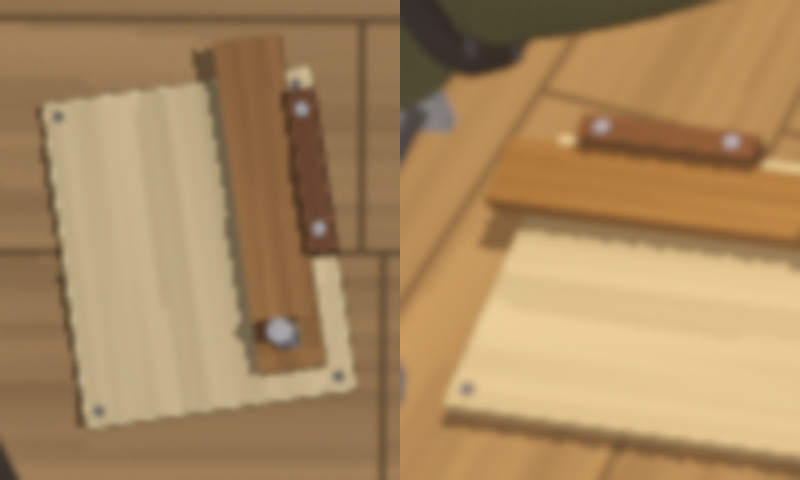

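View pics/top13.png

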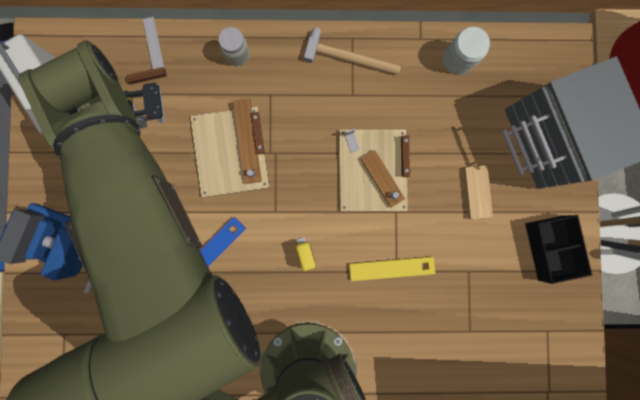

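Run:
```python
from h import *
c=np.load('pics/top13.png.npz')
Z=lambda x,y,z: back(c,180+x/4,90+y/4,z)
F=(Z(215,42,27)+Z(282,36,27))/2; P=(Z(325,365,27)+Z(255,375,27))/2
a=np.arctan2(*(F-P)[:2][::-1]); b=np.radians(B); R=np.array([[np.cos(b),-np.sin(b)],[np.sin(b),np.cos(b)]])
print('rel heading',np.degrees(a)-B,'tip jig',R.T@(F[:2]-PIN),'hole jig',R.T@((P+24*np.array([np.cos(a),np.sin(a),0]))[:2]-PIN),'len',np.linalg.norm(F-P))
a0=cv2.imread('pics/top0.png')[120:215,335:412].astype(int);a1=cv2.imread('pics/top13.png')[120:215,335:412].astype(int)
print('short-board diff mean/max',abs(a0-a1).mean(),abs(a0-a1).max())
s=read_state();print(s['wrist_force'],s['qd'].round(4))
```

```text
rel heading -0.8762818452940122 tip jig [199.40631786  -3.85172221] hole jig [ 0.92630019 -0.81593145] len 222.50323281547963
short-board diff mean/max 3.7825928457507403 6
[ 0.32609945 -0.69605276  0.52019772] [-0.0539 -0.0159  0.032  -0.0072 -0.011  -0.0192]
```

Every measured value is inside its limit, and the short board's pixels haven't changed. I'll let the robot settle for a moment and hand in.

send_rows --pt "0 0 0 0 0 0" --pt "0 0 0 0 0 0" --pt "0 0 0 0 0 0"

```text
clock: 15.65
eef_pos: [610.7, 369.9, 154.5]
eef_rot: [-3.142, -0.0, 0.145]
wrist_force: [0.5, -0.2, -0.0]
finger_gap: 0.3
```

```bash
python3 -c "
from h import *
print(sign_off()); print(read_state()['clock'])"
```

```text
the job is handed in; nothing more can be done
None
the job is handed in; nothing more can be done
```

The long arm now lies against its stop strip, and I handed the job in at about 15.7 s of the 32 s allowed. I pushed it round its pin with the shut fingers until the wrist force rose to 9 N, then backed off sideways before lifting.

**Last checks from the top camera:**

| Check | Measured | Limit |
|---|---|---|
| Heading against the stop | about -0.9° | within 10° |
| Free end, board frame | x 199 mm, y -4 mm | x above 150 mm, y within 20 mm |
| Hole centre from the pin | about 1.2 mm | 15 mm |

- **Flatness:** the arm looks flat on its board in the top and side pictures. I judged this by eye and did not measure its height.
- **Short arm:** its board looks the same before and after. Pixel differences were at most 6 levels, which I take as lighting.
- **Robot:** it was clear of everything, with wrist force near zero.

**What went wrong:** the first push did nothing because the fingers passed over the arm. With the gripper shut, the fingertips sit about 12–15 mm above the TCP, not 8 mm ahead of it as stated. I saw this in the wrist picture, felt my way down to TCP z of about 4 mm, and the second push worked.

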